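# Shut the sample box and start its locking bolt

## Task

Slide the aluminium cover of the white sample box fully shut over the vials. Then start the square-headed steel locking bolt at its end: turn it backward (anticlockwise from above) until you feel it drop into the thread, turn it forward about one full turn, and stop there, not tightened. Finish while holding the bolt's head, gripped and still, with the cover shut; leave the vials and everything else on the bench as they are.

Things in the scene. Friction and masses are not known exactly. Their poses are not given: they have to be found in the camera images.
- box: White plastic box fixed to the bench, 285 long (its y), 122 wide (its x), rims 71 high. Origin under its middle on the bench, z up. Along y: solid parking deck (-140 to -20), open compartment (-20 to 85, floor 6 above the bench), boss block (85 to 145) with the threaded hole at x 0, y 115; these are 60 high.
- cover (a joint): Aluminium sliding cover, 106 wide, 6 thick, top 66.5 above the bench, in rails along the box's y. Value in m: 0 = shut over the compartment, at a hard stop; grows as it opens towards the box's -y (starts 0.075 to 0.110). Friction 1.5 N; it stays where it is left. Its forked end passes round the bolt's shank, under the head.
- cover_grip (a point): Middle (half-way up) of the cover's upright black plastic grip, a block 50 along the box's x, 14 thick along its y, 44 high, standing on the cover: its foot is 22 below this point. With the cover shut it stands at the box's y = 0, 115 from the bolt.
- bolt_head (a point): Centre of the bolt's square steel head: 26 across flats, 30 high, this point 15 below its top; the flats face its x and y axes, z up. A small dark dimple on top lies 8 along its x. Below the head is a bare shank of diameter 15; about 25 clear above the cover at the start, 13 at the end of the job. The head can be taken afresh every quarter turn.
- bolt (a joint): Angle of the bolt, rad, counting whole turns; grows clockwise from above (forward: right-hand thread, forward goes down). Starts at 0.7 to 1.3. The thread drop comes 0.4 to 1.8 rad backward of the start; where exactly differs each time and is not shown. Turning takes under 0.05 N m; hold it with some 8 N and follow it down as it turns.
- bolt_lift (a joint): Height of the bolt, m. Starts at 0 to -0.0016 on top of the first thread; turned backward it rises to 0 at the thread's end, then drops to -0.006. Forward from there: 0.006 down per turn. The bolt is captive and upright, cannot tip or come out, weighs 0.15 kg and sinks by its weight; a firm grip holds it up, easing the grip or pushing down lets it drop.
- bottle_tall_mid (a point): tall white plastic bottle, diameter 52, 115 high, beyond the box; point at mid height (mm). To be left alone.
- bottle_short_mid (a point): shorter white plastic bottle, diameter 48, 95 high, beyond the box; point at mid height (mm). To be left alone.
- vial0_mid (a point): small capped glass vial, diameter 21, 44 high, standing inside the compartment; point at mid height (mm). To be left alone.
- vial1_mid (a point): a second such vial in the compartment; point at mid height (mm). To be left alone.
- marker_mid (a point): marker pen lying on the bench on the robot's side of the box, 131 long, 13 thick; point at its middle (mm). To be left alone.
- mug_mid (a point): blue plastic mug, diameter 80, 90 high; point at mid height (mm). To be left alone.
- tip_box_mid (a point): pipette-tip box, 120 x 85 x 90 high; point at mid height (mm). To be left alone.
- sample_jar_mid (a point): wide jar with a red lid, diameter 72, 100 high; point at mid height (mm). To be left alone.

How it is judged:
By the outcome, as a careful person would: the job done as asked, in the order asked, and still so for the second after the job is handed in, while the arm keeps its last pose, push and grip.
It also fails if it takes over 72 s, if anything falls off the work surface, if the arm or the gripper's body presses on something with over 40 N, if the wrist force passes 120 N, or if a joint passes its speed limit or range.

## Robot

A 6-joint arm with a two-finger parallel gripper is mounted at the origin on the work surface. World frame = base frame: x ahead of the robot, y to its left, z up, the work surface at z = 0. Lengths are in mm, angles in rad, forces in N, time in s.
With the tool pointing down it reaches from about 425 to 925 mm from the base axis. Payload 12.5 kg.
Tool frame: the origin (TCP) lies midway between the tips of the shut fingers; the grasp point (between the pads) lies 19 mm behind it (ctrl.grip_depth is the distance from the TCP to the grasp point, in mm); z points along the fingers, y is the direction in which the jaws open and shut (so a half turn about z gives the same grasp; the last joint's range is limited). The gripper opens to 85 mm and grips with 20 to 120 N. Pads are 22 mm wide; open, the fingers measure 114 mm over their backs; the gripper's body (76 mm by 85 mm) begins 54 mm behind the grasp point. The pads swing forward as they close: fully open they stand 13 mm farther back than shut.
Start: joints at [1.06, 0.491, 1.559, -0, 1.092, -0.106], TCP at [246.132, 574.512, 231.327] pointing down, gripper open.
Joint ranges: [-3.1, 3.1], [-0.84, 2.19], [0.05, 2.79], [-1.13, 4.28], [0.06, 2.93], [-2.69, 2.69]. Speed limits (rad/s): [2.22, 2.22, 2.79, 3.14, 3.14, 3.14].

## Interface

Orientations are given as a unit quaternion [w, x, y, z].
In Python, from cell import ctrl gives the robot as it stands. The module is installed in compiled form; this text tells all that it offers.
- The arm moves only by the tool carry_out, never from a script. Its arguments are lists of equal length, an entry for each row: "claw": the opening, from 0 (shut) to 1 (fully open); "xyz": the shift along the world's x, y, z in m, a list of three; "yaw": the turn about the world's z in degrees. A call has 1 to 5 rows; each row shifts and turns the commanded pose from where the row before left it; what a row does not reach is not made up. A row lasts 1/10 s, in which the tool goes at most 50 mm and 8.59 degrees, less where a joint would pass 70% of its speed; a pose out of reach is approached as far as the arm can. A call is refused whole if a number of a shift passes 0.05 or a number of a turn 8.59, either way. A call with a gripper value outside its range is refused whole. The fingers move at their own pace and stop on an object; "grip_force" is the grip in N (left out, the last holds). Time passes only in rows, so rows that do not move let the fingers close. It gives the time, the measured TCP pose, the force and the opening at its end, in the units of the state.
- ctrl.sense(): the state, without advancing time (a new reading comes with each control period).
- ctrl.get_image(name): name is "scene" or "top" or "wrist"; returns a dict with "color" (384x512x3 uint8, red, green, blue), "z_map" (384x512 float32, mm along the optical axis (not along the pixel's ray), 0 where there is no reading), "K" (3x3 intrinsics, pixels), "distortion" ([k1, k2, p1, p2, k3] as OpenCV has them; the pictures are not rectified), "rvec" (rotation vector, rad) and "tvec" (3), from world to camera coordinates, as OpenCV has them. Camera axes: x right, y down, z forward; pixel columns grow to the right and rows downward; lengths in mm; the calibration is good to about 2 mm. A picture is of the moment at which its call begins.
- ctrl.close_job(): hands the job in, once; it reports no verdict.
Trained networks look in the newest picture that a camera, given by its name, has taken for a name from the list of things; names that differ only in an ending like _2 or _b are one class to them, and where a whole thing is asked for, a point or a joint stands for the part that bears it (a point fixed in the world has none). Each returns a list of dicts, best first, with "confidence" (0 to 1); they miss things now and then, are a little off and sometimes report something else, mostly with a low value. They report only what shows in the picture. A call takes as long as a camera call.
- ctrl.look_for(thing, camera): "box" ([centre column, centre row, width, height] in pixels, round what is visible of it).
- ctrl.pinpoint(thing, camera): "centre" ([column, row] in pixels: a listed point, or the origin of a listed thing).
The state is a dict: "clock": time; "joint_positions": joint angles; "qd": joint speeds; "joint_torque": joint torques, N m; "tcp_pos": TCP position; "orientation": TCP orientation; "contact_force": force on the tool from outside, world axes, zero at the start; "moment": the same for the moment, N m; "width": finger opening in mm.
Only numpy, scipy, OpenCV 4.12 (cv2) and the standard library are available. Lean on these libraries where they do the work, as an engineer would, in place of code of your own. Each camera call takes 0.05 s, during which the arm holds its last target. There are 200 camera calls.

## Working session

There is one attempt and no reset: what is moved stays moved. The work goes in short steps, Python scripts to look and compute and a tool call to move; the robot and the scene stay as the last step left them, time stands still between calls to the robot, and variables do not carry over. Pictures are saved under pics/ and viewed, about 8 in all and at most 12, crops included, and the job is handed in when it is done.

Besides the shell and the picture viewer there is one more tool, called after "Emit:" as name([rows], argument=value, ...), one row to a line, values as JSON. carry_out: Moves the arm, as the interface text tells. Its arguments: {"type":"object","properties":{"claw":{"type":"array","items":{"type":"number"}},"xyz":{"type":"array","items":{"type":"array","items":{"type":"number"}}},"yaw":{"type":"array","items":{"type":"number"}},"grip_force":{"type":"number"}},"required":["claw","xyz","yaw"]}

```bash
mkdir -p pics; cat > h.py <<'E'
import numpy as np, cv2
from cell import ctrl
def ray(im,uv):
    p=cv2.undistortPoints(np.array([[uv]],float),im["K"],np.array(im["distortion"],float))[0,0]
    R=cv2.Rodrigues(np.array(im["rvec"],float))[0]; t=np.array(im["tvec"],float).ravel()
    return -R.T@t, R.T@np.array([p[0],p[1],1.])
def at_z(im,uv,z):
    o,d=ray(im,uv); return o+d*(z-o[2])/d[2]
def at_depth(im,uv):
    o,d=ray(im,uv); u,v=int(round(uv[0])),int(round(uv[1])); w=im["z_map"][v-2:v+3,u-2:u+3]; w=w[w>0]
    return o+d*np.median(w) if w.size else None
def proj(im,P):
    return cv2.projectPoints(np.array([P],float),np.array(im["rvec"],float),np.array(im["tvec"],float),im["K"],np.array(im["distortion"],float))[0].ravel()
def save(im,n,crop=None,s=1):
    c=im["color"][:,:,::-1]
    if crop: c=c[crop[1]:crop[3],crop[0]:crop[2]]
    cv2.imwrite("pics/"+n,cv2.resize(c,None,fx=s,fy=s,interpolation=cv2.INTER_CUBIC))
E
python3 - <<'E'
from h import *
np.set_printoptions(precision=1,suppress=True)
for c in ["scene","top"]:
    im=ctrl.get_image(c); save(im,c+"1.png",None,1.5)
    print(c,at_z(im,[256,192],0), ray(im,[256,192])[0])
    for n in ["box","cover_grip","bolt_head","marker_mid","mug_mid","tip_box_mid","sample_jar_mid","bottle_tall_mid","bottle_short_mid"]:
        r=ctrl.pinpoint(n,c)[:2]
        for q in r: print(n,np.array(q["centre"]),round(q["confidence"],2),at_depth(im,q["centre"]))
print(ctrl.sense())
E
```

```text
scene [516.8 -63.4   0. ] [1143.2  563.5  770. ]
box [280.8 216.7] 0.65 [554.3  67.   13. ]
cover_grip [254.3 172.6] 0.95 [540.9 -44.2  96.8]
bolt_head [312.4 209.8] 0.72 [568.9 176.1 119.8]
marker_mid [327.7 203.3] 0.55 [418.8 124.1   7.3]
marker_mid [291.7 210.8] 0.33 [527.6  82.1  26.3]
mug_mid [417.5 281.2] 0.94 [558.  457.   85.5]
sample_jar_mid [354.  314.4] 0.82 [726.1 405.1 100.7]
bottle_tall_mid [214.4 204.2] 0.68 [685.6 -47.   75. ]
bottle_short_mid [246.4 232.8] 0.72 [692.2  76.4  63.4]
top [626.8 -29.2   0. ] [ 308.8   -5.  1370.7]
box [228.2 218.8] 0.72 [546.   52.1   8.6]
cover_grip [262.7 215.3] 0.67 [537.7 -44.6 106.8]
bolt_head [185.8 207.3] 0.42 [558.3 160.4 121.3]
marker_mid [205.1 263.3] 0.76 [418.5 117.7   7.6]
mug_mid [ 87.4 226. ] 0.56 [527.9 463.    5.7]
tip_box_mid [389.7 200.8] 0.7 [ 578.3 -396.7   90. ]
sample_jar_mid [108.4 163.9] 0.92 [687.  382.  100.8]
bottle_tall_mid [269.3 170.5] 0.92 [660.5 -64.1 112.8]
bottle_tall_mid [204.5 261.8] 0.25 [422.7 119.3   9.2]
{'clock': 1.0, 'joint_positions': array([ 1.1,  0.5,  1.6,  0. ,  1.1, -0.1]), 'qd': array([ 0., -0.,  0.,  0.,  0.,  0.]), 'joint_torque': array([ -0. , -61.8, -26.2,  -0. ,   0. ,   0. ]), 'tcp_pos': array([246.1, 574.5, 231.3]), 'orientation': array([0. , 0.2, 1. , 0. ]), 'contact_force': array([-0.5, -0.2,  0.6]), 'moment': array([0., 0., 0.]), 'width': 85.4437883459479}
```

View both.

View pics/scene1.png

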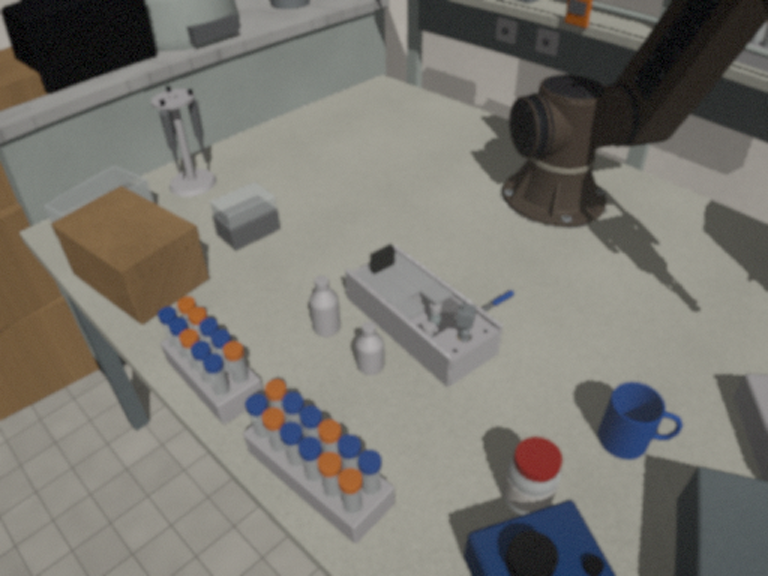

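View pics/top1.png

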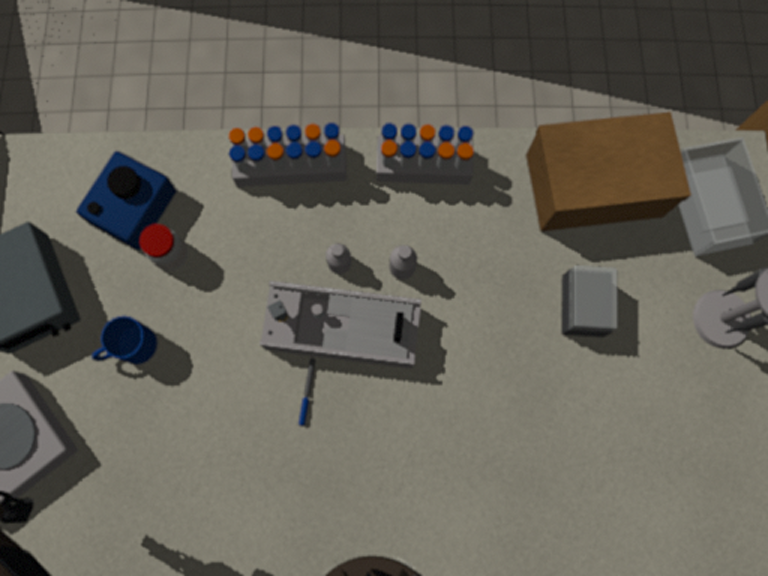

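```bash
python3 - <<'E'
from h import *
from scipy.spatial.transform import Rotation as Ro
np.set_printoptions(precision=2,suppress=True)
im=ctrl.get_image("top")
Z=im["z_map"]; pts=[]
for v in range(180,252):
    for u in range(165,290):
        if Z[v,u]>0:
            o,d=ray(im,[u,v]); P=o+d*Z[v,u]
            if 45<P[2]<85: pts.append(P)
pts=np.array(pts,np.float32)
print(len(pts),cv2.minAreaRect(pts[:,:2]))
print("bolt top",at_z(im,[277/1.5,310/1.5],121),"grip",at_z(im,[399/1.5,327/1.5],100))
sc=ctrl.get_image("scene")
print("bolt sc",at_z(sc,[312.4,209.8],106),"grip",at_z(sc,[254.3,172.6],88.5))
s=ctrl.sense(); q=s["orientation"]; R=Ro.from_quat(np.r_[q[1:],q[0]]).as_matrix(); print("R",R)
w=ctrl.get_image("wrist"); print("wrist cam pos",ray(w,[256,192]), w["K"][0,0])
E
```

```text
Traceback (most recent call last):
cv2.error: OpenCV(4.12.0) /io/opencv/modules/imgproc/src/convhull.cpp:143: error: (-215:Assertion failed) total >= 0 && (depth == CV_32F || depth == CV_32S) in function 'convexHull'
```

```bash
python3 - <<'E'
from h import *
from scipy.spatial.transform import Rotation as Ro
np.set_printoptions(precision=2,suppress=True)
im=ctrl.get_image("top")
Z=im["z_map"]; pts=[]
for v in range(180,252):
    for u in range(165,290):
        if Z[v,u]>0:
            o,d=ray(im,[u,v]); P=o+d*Z[v,u]
            if 50<P[2]<80: pts.append(P[:2])
pts=np.array(pts,np.float32)
print(len(pts),cv2.minAreaRect(pts))
print("bolt top",at_z(im,[277/1.5,310/1.5],121),"grip",at_z(im,[399/1.5,327/1.5],100))
sc=ctrl.get_image("scene")
print("bolt sc",at_z(sc,[312.4,209.8],106),"grip",at_z(sc,[254.3,172.6],88.5))
s=ctrl.sense(); q=s["orientation"]; R=Ro.from_quat(np.r_[q[1:],q[0]]).as_matrix(); print("R",R)
w=ctrl.get_image("wrist"); print("wrist cam pos",ray(w,[256,192]), w["K"][0,0])
E
```

```text
3585 ((575.186767578125, 50.52525329589844), (285.8013916015625, 178.9484100341797), 82.61367797851562)
bolt top [560.12 163.48 121.  ] grip [531.5  -53.55 100.  ]
bolt sc [556.65 167.87 106.  ] grip [533.52 -51.67  88.5 ]
R [[-0.92  0.39  0.  ]
 [ 0.39  0.92  0.  ]
 [ 0.    0.   -1.  ]]
wrist cam pos (array([172.61, 607.22, 373.36]), array([ 0.29, -0.13, -0.95])) 271.474394502192
```

Emit:
carry_out([
  [0.021,-0.045,0],
  [0.021,-0.045,0],
  [0.021,-0.045,0],
  [0.021,-0.045,0],
  [0.021,-0.045,0],
], claw=[1,1,1,1,1], yaw=[1.1,1.1,1.1,1.1,1.1], grip_force=20)

```text
clock: 1.7
tcp_pos: [351.6, 347.8, 231.5]
orientation: [0.0, 0.153, 0.988, 0.0]
contact_force: [0.7, -0.7, -0.3]
width: 85.4
```

Emit:
carry_out([
  [0.021,-0.045,0],
  [0.021,-0.045,0],
  [0.021,-0.045,0],
  [0.021,-0.045,0],
  [0.021,-0.045,0],
], claw=[1,1,1,1,1], yaw=[1.1,1.1,1.1,1.1,1.1])

```text
clock: 2.2
tcp_pos: [456.7, 122.6, 231.6]
orientation: [0.0, 0.106, 0.994, 0.0]
contact_force: [0.8, 0.9, 0.6]
width: 85.3
```

Emit:
carry_out([
  [0.021,-0.045,0],
  [0.021,-0.045,0],
  [0.021,-0.045,0],
  [0.015,-0.045,0],
  [0,0,0],
], claw=[1,1,1,1,1], yaw=[1.1,1.1,1.1,1.1,0])

```text
clock: 2.7
tcp_pos: [535.6, -60.1, 231.1]
orientation: [0.0, 0.07, 0.998, -0.0]
contact_force: [0.1, 0.2, 0.0]
width: 85.5
```

```bash
python3 - <<'E'
from h import *
np.set_printoptions(precision=1,suppress=True)
w=ctrl.get_image("wrist"); save(w,"w1.png",None,1.5)
for n,z in [("cover_grip",88.5),("bolt_head",106.5),("box",0)]:
    for q in ctrl.pinpoint(n,"wrist")[:2]: print(n,np.array(q["centre"]),round(q["confidence"],2),at_z(w,q["centre"],z),at_depth(w,q["centre"]))
E
```

```text
cover_grip [261.2 175.2] 0.56 [532.2 -54.6  88.5] [526.6 -54.1 109.4]
bolt_head [476.6 180.4] 0.59 [563.7 164.4 106.5] [558.  153.2 120.5]
box [387.9  53.3] 0.63 [422.3 120.8   0. ] [423.2 116.8   9. ]
```

View pics/w1.png

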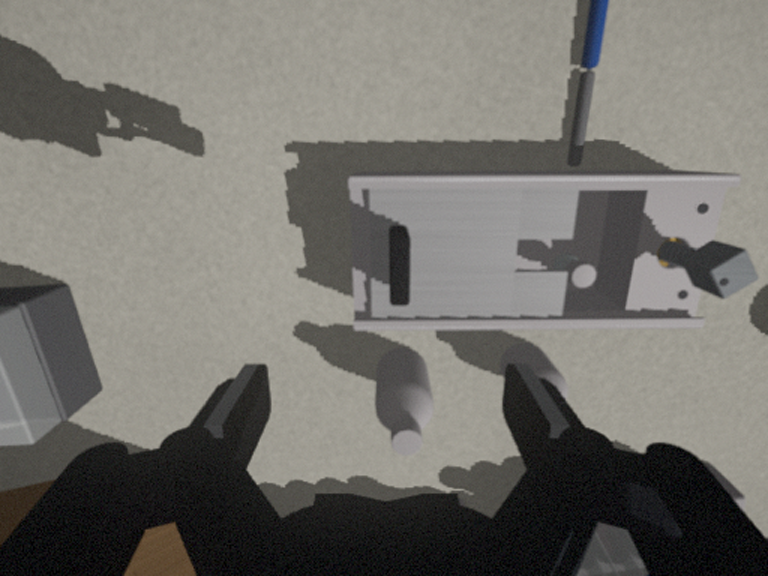

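Emit:
carry_out([
  [-0.003,0.006,-0.04],
  [0,0,-0.04],
  [0,0,-0.04],
  [0,0,-0.03],
  [0,0,0],
], claw=[1,1,1,1,1], yaw=[0,0,0,0,0])

```text
clock: 3.4
tcp_pos: [529.3, -47.8, 78.6]
orientation: [-0.003, 0.067, 0.998, 0.001]
contact_force: [-0.7, 0.8, 0.5]
width: 85.4
```

Emit:
carry_out([
  [0,0,0],
  [0,0,0],
  [0,0,0],
  [0,0,0],
  [0,0,0],
], claw=[0,0,0,0,0], yaw=[0,0,0,0,0], grip_force=20)

```text
clock: 3.9
tcp_pos: [531.4, -49.6, 82.1]
orientation: [0.001, 0.068, 0.998, -0.0]
contact_force: [-2.0, 1.3, 12.0]
width: 13.8
```

Emit:
carry_out([
  [0.0025,0.02,0.0005],
  [0.0026,0.02,0.0005],
  [0.0026,0.02,0],
  [0.0025,0.019,0],
  [0,0,0],
], claw=[0,0,0,0,0], yaw=[0,0,0,0,0])

```text
clock: 4.4
tcp_pos: [542.1, 31.1, 82.2]
orientation: [0.001, 0.067, 0.998, 0.0]
contact_force: [4.2, 1.5, -6.9]
width: 13.7
```

Emit:
carry_out([
  [0.0013,0.01,0],
  [0.0004,0.003,0],
  [0.0004,0.003,0],
  [0.0004,0.003,0],
  [0,0,0],
], claw=[0,0,0,0,0], yaw=[0,0,0,0,0])

```text
clock: 4.9
tcp_pos: [544.4, 48.5, 82.3]
orientation: [0.001, 0.068, 0.998, 0.0]
contact_force: [4.6, 0.1, -7.6]
width: 13.5
```

Emit:
carry_out([
  [0,0.002,0],
  [0,0.002,0],
  [0,0.002,0],
  [0,0,0],
  [0,0,0],
], claw=[0,0,0,0,0], yaw=[0,0,0,0,0])

```text
clock: 5.4
tcp_pos: [544.8, 51.6, 82.3]
orientation: [0.001, 0.068, 0.998, -0.001]
contact_force: [4.5, -24.8, -7.0]
width: 14.1
```

Emit:
carry_out([
  [0,-0.001,0],
  [0,-0.001,0],
  [0,0,0],
  [0,0,0],
  [0,0,0.04],
], claw=[1,1,1,1,1], yaw=[0,0,0,0,0])

```text
clock: 5.9
tcp_pos: [541.9, 52.7, 119.3]
orientation: [-0.004, 0.068, 0.998, -0.0]
contact_force: [0.2, 0.4, 0.4]
width: 84.0
```

Emit:
carry_out([
  [0,0,0.05],
  [0,0.03,0.04],
  [0.005,0.03,0],
  [0,0,0],
], claw=[1,1,1,1], yaw=[0,0,0,0])

```text
clock: 6.3
tcp_pos: [549.2, 115.2, 213.8]
orientation: [0.002, 0.067, 0.998, 0.001]
contact_force: [-0.5, -1.0, -0.7]
width: 85.5
```

```bash
python3 - <<'E'
from h import *
np.set_printoptions(precision=1,suppress=True)
w=ctrl.get_image("wrist"); save(w,"w2.png",None,1.5)
for n,z in [("cover_grip",88.5),("bolt_head",106.5)]:
    for q in ctrl.pinpoint(n,"wrist")[:2]: print(n,np.array(q["centre"]),round(q["confidence"],2),at_z(w,q["centre"],z),at_depth(w,q["centre"]))
print(ctrl.sense())
E
```

```text
cover_grip [197.2 187.4] 0.67 [545.4  54.1  88.5] [539.8  59.5 108.2]
bolt_head [307.6 193.2] 0.91 [560.5 164.  106.5] [555.4 161.9 120.3]
bolt_head [486.7 257.6] 0.54 [658.5 348.  106.5] [680.4 373.7  77.6]
{'clock': 6.45, 'joint_positions': array([ 0.1,  0.4,  1.7, -0. ,  1. , -1.4]), 'qd': array([-0.,  0.,  0.,  0.,  0.,  0.]), 'joint_torque': array([  1. , -55.6, -24.4,   0. ,   0. ,   0. ]), 'tcp_pos': array([548.4, 112.4, 211.9]), 'orientation': array([-0. ,  0.1,  1. , -0. ]), 'contact_force': array([ 0.3, -0.5,  0.1]), 'moment': array([-0.,  0., -0.]), 'width': 85.25748009701235}
```

View pics/w2.png

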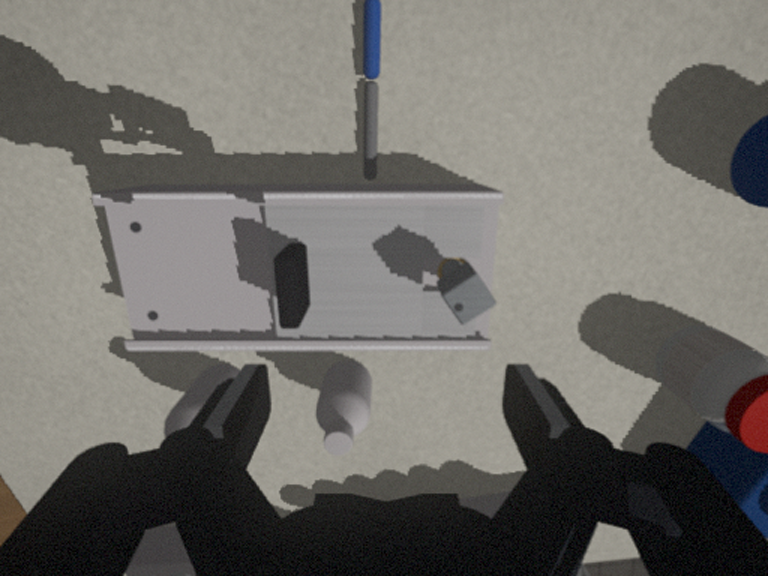

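```bash
python3 - <<'E'
from h import *
from scipy.spatial.transform import Rotation as Ro
np.set_printoptions(precision=3,suppress=True)
w=ctrl.get_image("wrist"); save(w,"w3.png",(270,160,350,230),8)
c=np.array([at_z(w,np.array(p)/1.5,120.8) for p in [(440,287),(475,271),(496,301),(461,325)]])
print(c, c.mean(0))
for i in range(4):
    e=c[(i+1)%4]-c[i]; print(np.linalg.norm(e),np.degrees(np.arctan2(e[1],e[0])))
d=at_z(w,np.array((459,307))/1.5,120.8)-c.mean(0); print("dimple",d,np.degrees(np.arctan2(d[1],d[0])))
s=ctrl.sense();q=s["orientation"]; R=Ro.from_quat(np.r_[q[1:],q[0]]).as_matrix()
print("jaw",np.degrees(np.arctan2(R[1,1],R[0,1])),s["joint_positions"],s["tcp_pos"])
E
```

```text
[[549.944 145.985 120.8  ]
 [542.764 167.599 120.8  ]
 [563.537 179.025 120.8  ]
 [576.533 156.595 120.8  ]] [558.194 162.301 120.8  ]
22.775763785421773 108.3775039650953
23.70790798490518 28.811608890611318
25.923620933544434 -59.91078500296493
28.62769802258378 -158.24726960332248
dimple [ 6.195 -5.986  0.   ] -44.01544599120526
jaw 82.20451999183749 [ 0.084  0.42   1.743  0.     0.979 -1.351] [548.45  112.096 211.778]
```

View pics/w3.png

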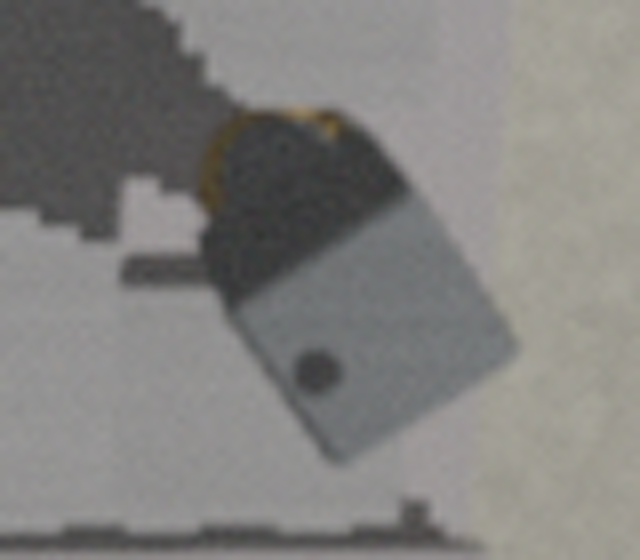

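```bash
python3 - <<'E'
from h import *
np.set_printoptions(precision=2,suppress=True)
w=ctrl.get_image("wrist")
P=np.array([(232,308),(408,188),(520,348),(340,465),(318,371)])/8+[270,160]-0.4
c=np.array([at_z(w,p,120.8) for p in P]); d=c[4]; c=c[:4]
print(c, c.mean(0))
for i in range(4):
    e=c[(i+1)%4]-c[i]; print(np.linalg.norm(e),np.degrees(np.arctan2(e[1],e[0])))
d=d-c.mean(0); print("dimple",d,np.degrees(np.arctan2(d[1],d[0])))
E
```

```text
[[557.1  149.75 120.8 ]
 [545.55 170.56 120.8 ]
 [566.46 182.08 120.8 ]
 [578.23 160.53 120.8 ]] [561.83 165.73 120.8 ]
23.792776949804043 119.02046285894387
23.867426580518902 28.86865210331158
24.562369987954458 -61.35240993726187
23.722101227808114 -152.99022533929588
dimple [ 4.29 -6.85 -0.  ] -57.96016511664991
```

Emit:
carry_out([
  [0.0026,0.0107,-0.01],
  [0.0026,0.0107,-0.01],
  [0.0026,0.0107,-0.01],
  [0.0026,0.0107,-0.01],
  [0.0026,0.0107,-0.01],
], claw=[1,1,1,1,1], yaw=[-7.6,-7.6,-7.6,-7.6,-7.6])

```text
clock: 7.05
tcp_pos: [561.8, 165.6, 161.4]
orientation: [-0.0, 0.392, 0.92, -0.0]
contact_force: [-0.0, -1.3, -0.9]
width: 85.5
```

Emit:
carry_out([
  [0,0,0],
  [0,0,0],
  [0,0,-0.03],
  [0,0,-0.03],
  [0,0,-0.016],
], claw=[1,1,1,1,1], yaw=[-7.6,-7.6,0,0,0])

```text
clock: 7.55
tcp_pos: [561.0, 165.0, 83.8]
orientation: [-0.001, 0.508, 0.861, -0.001]
contact_force: [-0.3, -0.1, -0.5]
width: 85.6
```

Emit:
carry_out([
  [0,0,0],
  [0,0,0],
  [0,0,0],
  [0,0,0],
  [0,0,0],
], claw=[0,0,0,0,0], yaw=[0,0,0,0,0], grip_force=20)

```text
clock: 8.05
tcp_pos: [562.2, 166.0, 87.3]
orientation: [0.001, 0.507, 0.862, 0.0]
contact_force: [-0.9, -1.1, 5.0]
width: 26.0
```

```bash
cat > st.py <<'E'
from h import *
from scipy.spatial.transform import Rotation as Ro
np.set_printoptions(precision=3,suppress=True)
s=ctrl.sense();q=s["orientation"]; R=Ro.from_quat(np.r_[q[1:],q[0]]).as_matrix()
print("jaw",np.degrees(np.arctan2(R[1,1],R[0,1])),"j6",s["joint_positions"][5],s["tcp_pos"],s["contact_force"],s["moment"],s["width"],s["clock"])
E
python3 st.py
```

```text
jaw 29.009499943003412 j6 -0.33174093967658536 [562.162 165.951  87.307] [-0.949 -1.121  5.042] [-0.218  0.146  0.015] 26.029393114274985 8.05
```

Emit:
carry_out([
  [0,0,-0.001],
  [0,0,0],
  [0,0,0],
  [0,0,0],
  [0,0,0],
], claw=[0,0,0,0,0], yaw=[4,4,4,4,0])

```text
clock: 8.55
tcp_pos: [562.3, 166.0, 87.3]
orientation: [0.001, 0.381, 0.924, 0.001]
contact_force: [-3.1, -1.8, 15.9]
width: 25.7
```

```bash
python3 st.py
```

```text
jaw 45.16000668927867 j6 -0.6134516720224024 [562.332 166.005  87.312] [-3.096 -1.761 15.88 ] [-0.525  0.78   0.009] 25.746925400739528 8.55
```

Emit:
carry_out([
  [0,0,0],
  [0,0,0],
  [0,0,0],
], claw=[0,0,0], yaw=[4,4,0])

```text
clock: 8.85
tcp_pos: [562.3, 166.1, 87.4]
orientation: [0.001, 0.316, 0.949, 0.001]
contact_force: [-4.3, -0.3, 17.3]
width: 26.0
```

Emit:
carry_out([
  [0,0,0],
  [0,0,0],
  [0,0,0],
], claw=[0,0,0], yaw=[4,4,0])

```text
clock: 9.15
tcp_pos: [562.3, 166.1, 87.5]
orientation: [0.001, 0.249, 0.968, 0.001]
contact_force: [-4.6, 0.7, 18.7]
width: 25.4
```

Emit:
carry_out([
  [0,0,0],
  [0,0,0],
  [0,0,0],
], claw=[0,0,0], yaw=[4,4,0])

```text
clock: 9.45
tcp_pos: [562.1, 165.9, 87.6]
orientation: [0.001, 0.181, 0.983, 0.0]
contact_force: [-5.8, -1.7, 20.7]
width: 25.7
```

Emit:
carry_out([
  [0,0,0.0005],
  [0,0,0],
  [0,0,0],
], claw=[0,0,0], yaw=[4,4,0])

```text
clock: 9.75
tcp_pos: [562.2, 165.9, 87.8]
orientation: [0.001, 0.112, 0.994, 0.0]
contact_force: [-4.7, -1.3, 16.9]
width: 25.9
```

Emit:
carry_out([
  [0,0,0],
  [0,0,0],
  [0,0,0],
], claw=[0,0,0], yaw=[4,4,0])

```text
clock: 10.05
tcp_pos: [562.2, 166.1, 87.3]
orientation: [0.001, 0.042, 0.999, 0.0]
contact_force: [-2.6, -0.8, 9.7]
width: 25.8
```

Emit:
carry_out([
  [0,0,0],
  [0,0,0],
  [0,0,0],
], claw=[0,0,0], yaw=[4,4,0])

```text
clock: 10.35
tcp_pos: [561.9, 165.9, 86.2]
orientation: [0.0, -0.027, 1.0, -0.0]
contact_force: [0.4, -2.0, -0.6]
width: 25.8
```

Emit:
carry_out([
  [0,0,-0.0015],
  [0,0,-0.0015],
  [0,0,0],
], claw=[0,0,0], yaw=[0,0,0])

```text
clock: 10.65
tcp_pos: [561.9, 165.9, 82.6]
orientation: [-0.0, -0.026, 1.0, -0.0]
contact_force: [0.5, -3.1, -2.4]
width: 25.9
```

Emit:
carry_out([
  [0,0,-0.001],
  [0,0,-0.001],
  [0,0,0],
], claw=[0,0,0], yaw=[0,0,0])

```text
clock: 10.95
tcp_pos: [562.0, 165.9, 82.1]
orientation: [0.001, -0.026, 1.0, 0.0]
contact_force: [-3.5, -4.8, 14.1]
width: 26.0
```

Emit:
carry_out([
  [0,0,0.0005],
  [0,0,-0.0001],
  [0,0,-0.0001],
  [0,0,-0.0001],
  [0,0,-0.0001],
], claw=[0,0,0,0,0], yaw=[-5,-7,-7,-7,-7])

```text
clock: 11.45
tcp_pos: [562.2, 166.1, 81.7]
orientation: [0.001, 0.261, 0.965, 0.0]
contact_force: [-1.4, -2.2, 7.9]
width: 25.9
```

```bash
python3 st.py
```

```text
jaw 59.71040407259603 j6 -0.8674712476057946 [562.181 166.135  81.732] [-1.384 -2.241  7.871] [-0.641  0.205  0.1  ] 25.923442194886604 11.45
```

Emit:
carry_out([
  [0,0,-0.00012],
  [0,0,-0.00012],
  [0,0,-0.00012],
  [0,0,-0.00012],
  [0,0,-0.00012],
], claw=[0,0,0,0,0], yaw=[-7.35,-7.35,-7.35,-7.35,-7.35])

```text
clock: 11.95
tcp_pos: [562.3, 166.2, 81.1]
orientation: [0.001, 0.552, 0.834, 0.001]
contact_force: [-0.8, -1.4, 7.9]
width: 25.9
```

Emit:
carry_out([
  [0,0,-0.00012],
  [0,0,-0.00012],
  [0,0,-0.00012],
  [0,0,-0.00012],
  [0,0,-0.00012],
], claw=[0,0,0,0,0], yaw=[-7.35,-7.35,-7.35,-7.35,-7.35])

```text
clock: 12.45
tcp_pos: [562.5, 166.2, 80.5]
orientation: [0.001, 0.787, 0.617, 0.001]
contact_force: [0.3, -2.3, 7.4]
width: 26.1
```

Emit:
carry_out([
  [0,0,-0.00012],
  [0,0,-0.00012],
  [0,0,-0.00012],
  [0,0,-0.00012],
  [0,0,-0.00012],
], claw=[0,0,0,0,0], yaw=[-7.35,-7.35,-7.35,-7.35,-7.35])

```text
clock: 12.95
tcp_pos: [562.7, 166.0, 79.9]
orientation: [0.0, 0.941, 0.337, 0.001]
contact_force: [2.7, -4.4, 5.3]
width: 25.8
```

Emit:
carry_out([
  [0,0,-0.00012],
  [0,0,-0.00012],
  [0,0,-0.00012],
  [0,0,-0.00012],
  [0,0,-0.00012],
], claw=[0,0,0,0,0], yaw=[-7.35,-7.35,-7.35,-7.35,-7.35])

```text
clock: 13.45
tcp_pos: [562.6, 165.7, 79.3]
orientation: [0.0, 1.0, 0.024, 0.001]
contact_force: [1.4, -6.1, 6.2]
width: 26.2
```

Emit:
carry_out([
  [0,0,0],
  [0,0,0],
], claw=[0,0], yaw=[0,0])

```text
clock: 13.65
tcp_pos: [562.7, 165.9, 79.2]
orientation: [0.0, 1.0, 0.026, 0.001]
contact_force: [2.0, -3.6, 5.1]
width: 26.0
```

```bash
python3 st.py
```

```text
jaw -87.03161754112652 j6 1.6938213476183963 [562.651 165.939  79.238] [ 1.979 -3.62   5.128] [-1.037 -0.261 -0.087] 25.9966767545731 13.65
```

Emit:
carry_out([
  [0,0,0],
  [0,0,0],
  [0,0,0],
  [0,0,0],
  [0,0,0],
], claw=[1,1,1,1,1], yaw=[0,0,0,0,0])

```text
clock: 14.15
tcp_pos: [561.8, 166.1, 78.4]
orientation: [0.0, 1.0, 0.026, -0.0]
contact_force: [-0.1, 0.1, -1.1]
width: 85.5
```

Emit:
carry_out([
  [0,0,0],
  [0,0,0],
  [0,0,0],
  [0,0,0],
  [0,0,0],
], claw=[1,1,1,1,1], yaw=[7.2,7.2,7.2,7.2,7.2])

```text
clock: 14.65
tcp_pos: [561.8, 166.1, 78.5]
orientation: [0.0, 0.942, 0.336, -0.0]
contact_force: [0.3, 0.1, -0.9]
width: 85.4
```

Emit:
carry_out([
  [0,0,0],
  [0,0,0],
  [0,0,0],
  [0,0,0],
  [0,0,0],
], claw=[1,1,1,1,1], yaw=[7.2,7.2,7.2,7.2,7.2])

```text
clock: 15.15
tcp_pos: [561.8, 166.0, 78.5]
orientation: [-0.0, 0.792, 0.611, -0.0]
contact_force: [0.5, 0.0, 0.2]
width: 85.6
```

Emit:
carry_out([
  [0,0,0],
  [0,0,0],
  [0,0,0],
  [0,0,0],
  [0,0,0],
], claw=[1,1,1,1,1], yaw=[7.2,7.2,7.2,7.2,7.2])

```text
clock: 15.65
tcp_pos: [561.8, 166.0, 78.5]
orientation: [-0.0, 0.564, 0.826, 0.0]
contact_force: [0.0, -0.2, -0.9]
width: 85.5
```

Emit:
carry_out([
  [0,0,0],
  [0,0,0],
  [0,0,0],
  [0,0,0],
  [0,0,0],
], claw=[1,1,1,1,1], yaw=[7.2,7.2,7.2,7.2,7.2])

```text
clock: 16.15
tcp_pos: [561.8, 166.1, 78.5]
orientation: [-0.0, 0.281, 0.96, 0.0]
contact_force: [-0.3, -1.2, -0.6]
width: 85.3
```

Emit:
carry_out([
  [0,0,0],
  [0,0,0],
  [0,0,0],
  [0,0,0],
  [0,0,0],
], claw=[1,1,1,1,1], yaw=[7.2,7.2,7.2,7.2,7.2])

```text
clock: 16.65
tcp_pos: [561.8, 166.0, 78.5]
orientation: [-0.0, -0.029, 1.0, 0.0]
contact_force: [0.1, 0.6, -0.8]
width: 85.5
```

```bash
python3 st.py
```

```text
jaw 93.30148794817109 j6 -1.4539960431350538 [561.792 166.033  78.478] [ 0.105  0.586 -0.825] [ 0.009 -0.013  0.076] 85.53599455409984 16.65
```

Emit:
carry_out([
  [0,0,0],
  [0,0,0],
  [0,0,0],
  [0,0,0],
  [0,0,0],
], claw=[0,0,0,0,0], yaw=[0,0,0,0,0], grip_force=20)

```text
clock: 17.15
tcp_pos: [561.9, 165.8, 78.6]
orientation: [0.0, -0.026, 1.0, -0.0]
contact_force: [0.6, -1.9, 1.2]
width: 25.8
```

Emit:
carry_out([
  [0,0,-0.00012],
  [0,0,-0.00012],
  [0,0,-0.00012],
  [0,0,-0.00012],
  [0,0,-0.00012],
], claw=[0,0,0,0,0], yaw=[-7.4,-7.4,-7.4,-7.4,-7.4])

```text
clock: 17.65
tcp_pos: [561.9, 165.9, 78.0]
orientation: [0.0, 0.295, 0.955, 0.0]
contact_force: [-0.5, -1.0, 1.1]
width: 25.7
```

```bash
python3 st.py
```

```text
jaw 55.662364714253386 j6 -0.7970311810669842 [561.946 165.945  78.031] [-0.461 -0.958  1.08 ] [-0.123 -0.092  0.008] 25.728086336853107 17.65
```

Emit:
carry_out([
  [0,0,-0.0003],
  [0,0,-0.0003],
  [0,0,-0.00012],
  [0,0,-0.00012],
  [0,0,-0.00012],
], claw=[0,0,0,0,0], yaw=[-7.4,-7.4,-7.4,-7.4,-7.4])

```text
clock: 18.15
tcp_pos: [562.2, 166.0, 77.3]
orientation: [0.0, 0.583, 0.812, 0.0]
contact_force: [0.2, -1.4, 2.6]
width: 25.8
```

Emit:
carry_out([
  [0,0,-0.00012],
  [0,0,-0.00012],
  [0,0,-0.00012],
  [0,0,-0.00012],
  [0,0,-0.00012],
], claw=[0,0,0,0,0], yaw=[-7.4,-7.4,-7.4,-7.4,-7.4])

```text
clock: 18.65
tcp_pos: [562.3, 166.0, 76.7]
orientation: [0.0, 0.811, 0.585, 0.001]
contact_force: [0.8, -1.8, 3.0]
width: 25.7
```

Emit:
carry_out([
  [0,0,-0.00012],
  [0,0,-0.00012],
  [0,0,-0.00012],
  [0,0,-0.00012],
  [0,0,-0.00012],
], claw=[0,0,0,0,0], yaw=[-7.4,-7.4,-7.4,-7.4,-7.4])

```text
clock: 19.15
tcp_pos: [562.5, 165.8, 76.1]
orientation: [0.0, 0.955, 0.298, 0.001]
contact_force: [2.5, -2.2, 2.1]
width: 25.7
```

Emit:
carry_out([
  [0,0,-0.00012],
  [0,0,-0.00012],
  [0,0,-0.00012],
  [0,0,-0.00012],
  [0,0,-0.00012],
], claw=[0,0,0,0,0], yaw=[-7.4,-7.4,-7.4,-7.4,-7.4])

```text
clock: 19.65
tcp_pos: [562.4, 165.7, 75.5]
orientation: [0.0, 1.0, -0.02, 0.001]
contact_force: [1.2, -2.9, 2.1]
width: 25.4
```

Emit:
carry_out([
  [0,0,0],
  [0,0,0],
  [0,0,0],
  [0,0,0],
], claw=[0,0,0,0], yaw=[0,0,0,0])

```text
clock: 20.05
tcp_pos: [562.4, 165.6, 75.5]
orientation: [0.0, 1.0, -0.016, 0.001]
contact_force: [2.8, -5.3, 2.0]
width: 25.8
```

```bash
python3 st.py; python3 - <<'E'
from h import *
w=ctrl.get_image("wrist"); t=ctrl.get_image("top")
a=cv2.resize(w["color"],(768,576)); 
save(w,"w4.png",None,1.5); save(t,"t4.png",(130,140,330,270),3.5)
for im,c in ((w,"wrist"),(t,"top")):
    for n,z in [("cover_grip",88.5),("bolt_head",94.5)]:
        for q in ctrl.pinpoint(n,c)[:1]: print(c,n,q["centre"],q["confidence"],at_z(im,q["centre"],z))
E
```

```text
jaw -91.78964106688423 j6 1.7767865770715066 [562.411 165.59   75.484] [ 2.793 -5.272  2.008] [-1.054 -0.45  -0.054] 25.753453306119226 20.05
wrist cover_grip [459.1, 272.4] 0.78 [549.06411411  53.62763556  88.5       ]
wrist bolt_head [257.5, 263.6] 0.84 [562.71850445 166.4198836   94.5       ]
top cover_grip [224.0, 212.3] 0.88 [550.17838692  60.18363988  88.5       ]
```

View pics/w4.png

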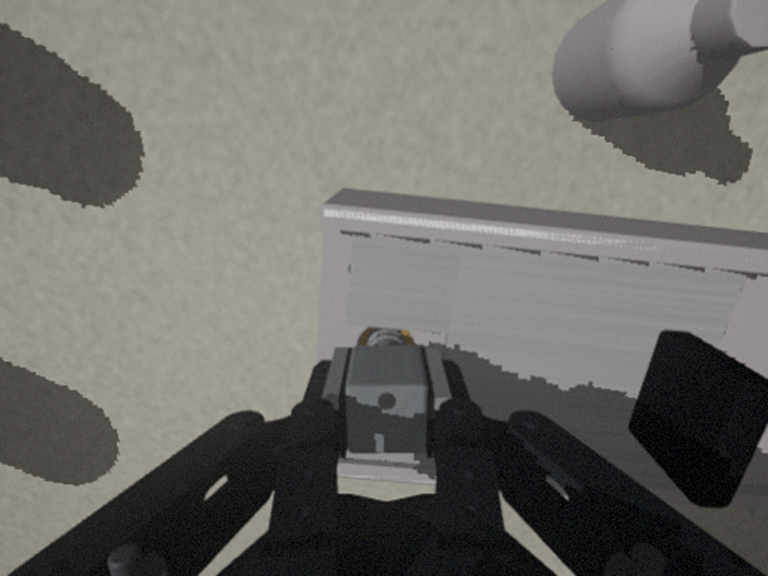

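```bash
python3 -c "
from cell import ctrl
print(ctrl.close_job())"
```

```text
the job is handed in; nothing more can be done
None
```

The cover is shut and the bolt is started in its thread. I handed the job in at about 20 s with the head gripped and still; the hand-in gives no verdict.

- **Cover:** I gripped the black grip and slid the cover until it hit its hard stop (about 25 N). In the last wrist picture the grip stands about 114 mm from the bolt, against 115 when shut. The top camera put it about 6 mm nearer the bolt; it has coarser pixels, and it reported no bolt head.
- **Thread drop:** I turned the bolt backward 64° in all, with light downward pressure. The press force began to fall at about 50–56°, and I stopped turning at 64°. I then lowered the gripper until the bolt seated, 5.7 mm below its highest point.
- **Forward turn:** I turned it 365° forward from there, which is about 355° past the drop. I took the head afresh once, half-way. The gripper followed it down 6.6 mm, of which about 6.1 mm is thread travel and the rest is gripper give and the fresh grip.
- **Last checks:** The jaws were at 25.8 mm on the 26 mm head. The downward force was about 2 N, with under 0.1 N m about the bolt's axis, so it is not tightened. The dimple points where the turns say it should.
- **Not checked:** I saw no contact with the bottles, marker or other things. I did not measure their positions again at the end, and the vials were hidden under the shut cover.

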